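# Put the mould wedges on their rack in order of length

## Task

Put the three wooden wedges that lie round the rack onto it, one along each dark strip, in order of length: the longest on the strip at the end where the turned wooden knob stands, the middle one on the middle strip, the shortest on the last. Each should lie flat and centred along its strip with its thick end turned to the back rail and close up to it. Leave the terracotta cup and the cone pack at the front of the bench standing where they are.

Things in the scene. Friction and masses are not known exactly. Their poses are not given: they have to be found in the camera images.
- wedge_1: hardwood wedge, the middle one of three: 85 mm long, 32 mm wide with upright sides, 26 mm high at the thick end, sloping down to 4 mm at the thin end; about 0.05 kg, heavier to the thick end. Starts flat on the bench. Origin: centre of its underside (mid-length and mid-width); its own +y runs along it towards the thick end, z up
- wedge_2: hardwood wedge, the longest of three: 100 mm long, 32 mm wide with upright sides, 26 mm high at the thick end, sloping down to 4 mm at the thin end; about 0.05 kg, heavier to the thick end. Starts flat on the bench. Origin: centre of its underside (mid-length and mid-width); its own +y runs along it towards the thick end, z up
- wedge_3: hardwood wedge, the shortest of three: 70 mm long, 32 mm wide with upright sides, 26 mm high at the thick end, sloping down to 4 mm at the thin end; about 0.05 kg, heavier to the thick end. Starts flat on the bench. Origin: centre of its underside (mid-length and mid-width); its own +y runs along it towards the thick end, z up
- rack: fixed wooden board 135 x 270 mm, 10 mm thick, with a dark rail (24 mm high above the board, 15 mm thick) along its back edge and three dark strips 75 mm apart. Origin: centre of its underside; +x towards the rail, y along the rail (+y left seen from the robot)
- bay_left: left-hand strip of dark wood, 7 x 112 mm, flush in the rack's board: the mark for one wedge. Origin: on the board's top, 10 mm above the bench, where the strip meets the foot of the rail; +x points into the rail, the strip runs along -x to the open front, +y to the rack's left
- bay_mid: middle strip of dark wood, 7 x 112 mm, flush in the rack's board: the mark for one wedge. Origin: on the board's top, 10 mm above the bench, where the strip meets the foot of the rail; +x points into the rail, the strip runs along -x to the open front, +y to the rack's left
- bay_right: right-hand strip of dark wood, 7 x 112 mm, flush in the rack's board: the mark for one wedge. Origin: on the board's top, 10 mm above the bench, where the strip meets the foot of the rail; +x points into the rail, the strip runs along -x to the open front, +y to the rack's left
- knob: small turned knob of pale wood, 32 mm across and 37 mm tall, fixed upright on top of the rail at one end of the rack (either end; the other end has only a flat dark steel cap, 14 mm across). It marks the end for the longest wedge. Origin: centre of its foot, 34 mm above the bench, 40 mm beyond the outer strip's line
- cup: terracotta test cup, 62 mm across, 53 mm tall, loose and upright near the front edge; not to be disturbed. Origin: centre of its underside
- cone_pack: clay pat 31 x 76 mm with three slender upright cones, 62 mm tall, loose near the front edge; not to be disturbed. Origin: centre of its underside, long side along its own y
Mind the look-alikes: they are no part of the job. Leave any blue or pink look-alike of the wedge_3 alone.

How it is judged (in metres and radians):
At the end, for the whole second after the job is handed in: Longest wedge on the strip at the knob's end, middle one on the middle strip, shortest on the far strip; each flat on the board, centred within 12 mm of its strip's line, along it within 0.2 rad, thick end towards the rail and at most 15 mm from it; all released and at rest (((y of knob in the frame of bay_mid above 0 m and (y of bay_left in the frame of wedge_2 between 0.046 and 0.065 m and y of wedge_2 in the frame of bay_left between -0.012 and 0.012 m and z of wedge_2 in the frame of bay_left between -0.004 and 0.005 m and angle between the y axis of wedge_2 and the x axis of bay_left, either way round below 0.2 rad) and (y of bay_mid in the frame of wedge_1 between 0.0385 and 0.0575 m and y of wedge_1 in the frame of bay_mid between -0.012 and 0.012 m and z of wedge_1 in the frame of bay_mid between -0.004 and 0.005 m and angle between the y axis of wedge_1 and the x axis of bay_mid, either way round below 0.2 rad) and (y of bay_right in the frame of wedge_3 between 0.031 and 0.05 m and y of wedge_3 in the frame of bay_right between -0.012 and 0.012 m and z of wedge_3 in the frame of bay_right between -0.004 and 0.005 m and angle between the y axis of wedge_3 and the x axis of bay_right, either way round below 0.2 rad)) or (y of knob in the frame of bay_mid below 0 m and (y of bay_right in the frame of wedge_2 between 0.046 and 0.065 m and y of wedge_2 in the frame of bay_right between -0.012 and 0.012 m and z of wedge_2 in the frame of bay_right between -0.004 and 0.005 m and angle between the y axis of wedge_2 and the x axis of bay_right, either way round below 0.2 rad) and (y of bay_mid in the frame of wedge_1 between 0.0385 and 0.0575 m and y of wedge_1 in the frame of bay_mid between -0.012 and 0.012 m and z of wedge_1 in the frame of bay_mid between -0.004 and 0.005 m and angle between the y axis of wedge_1 and the x axis of bay_mid, either way round below 0.2 rad) and (y of bay_left in the frame of wedge_3 between 0.031 and 0.05 m and y of wedge_3 in the frame of bay_left between -0.012 and 0.012 m and z of wedge_3 in the frame of bay_left between -0.004 and 0.005 m and angle between the y axis of wedge_3 and the x axis of bay_left, either way round below 0.2 rad))) and linear speed of each of wedge_1, wedge_2, wedge_3 below 0.02 m/s and contact force between the fingers and wedge_1 below 0.1 N and contact force between the fingers and wedge_2 below 0.1 N and contact force between the fingers and wedge_3 below 0.1 N); the robot touches nothing.
It fails at once if the terracotta cup is pushed more than 30 mm or tipped over (distance of cup from where it was at the start of the episode above 0.03 m or angle between cup's own z axis and vertical above 0.35 rad).
It fails at once if the cone pack is pushed more than 30 mm or tipped over (distance of cone_pack from where it was at the start of the episode above 0.03 m or angle between cone_pack's own z axis and vertical above 0.35 rad).
It also fails if it takes over 80 s, if anything falls off the work surface, if the arm or the gripper's body presses on something with over 40 N, if the wrist force passes 120 N, or if a joint passes its speed limit or range.

## Robot

A 7-joint arm with a two-finger parallel gripper is mounted at the origin on a cart in front of the work surface, level with it; the furniture and walls round the work are solid. World frame = base frame: x ahead of the robot, y to its left, z up, the work surface at z = 0. Lengths are in m, angles in degrees, forces in N, time in s.
With the tool pointing down it reaches from about 0.35 to 0.9 m from the base axis. Payload 8.1 kg.
Tool frame: the origin (TCP) lies at the very end of the fingers, on their centre line; the grasp point (between the pads) lies 19 mm behind it; z points along the fingers, y is the line along which they close (so a half turn about z gives the same grasp; the last joint's range is limited). The gripper opens to 85 mm and grips with 20 to 120 N. Pads are 22 mm wide; open, the fingers measure 114 mm over their backs; the gripper's body (76 mm by 85 mm) begins 54 mm behind the grasp point. The pads swing forward as they close: fully open they stand 13 mm farther back than shut.
Start: joints at [-81.337, 24.895, 1.432, 90.138, -0.665, 64.973, -4.303], TCP at [0.157, 0.605, 0.231] pointing down, gripper open.
Joint ranges: [-149.89, 149.89], [-25.12, 119.58], [-72.63, 75.52], [4.76, 147.25], [-75.54, 255.54], [6.69, 114.76], [-157.13, 157.13]. Speed limits (degrees/s): [127.2, 127.2, 172.46, 172.46, 180, 180, 180].

## Interface

Orientations are given as [roll, pitch, yaw] about the fixed x, y, z axes, in that order (R = Rz(yaw) Ry(pitch) Rx(roll)).
In Python, from bench import ctrl gives the robot as it stands.
- The arm moves only by the shell command python3 -m pendant 'ROWS' [FORCE]. ROWS is JSON, a list of rows, each an object with "travel": the shift along the tool's x, y, z in m, a list of three; "turn": the turn, a rotation vector about the tool's x, y, z in rad, a list of three; "hand": the opening, from 0 (shut) to 1 (fully open). A call has 1 to 20 rows; each row is the pose to reach, as a shift and turn from the pose commanded when the call began, along the tool's axes at that moment; what a row does not reach only later rows make up. A row lasts 1/12 s, in which the tool goes at most 41.7 mm and 7.16 degrees, less where a joint would pass 70% of its speed; a pose out of reach is approached as far as the arm can. A call with a gripper value outside its range is refused whole. The fingers move at their own pace and stop on an object; FORCE is the grip in N (left out, the last holds). Time passes only in rows, so rows that repeat a pose let the fingers close. It gives the time, the measured TCP pose, the force, the opening and the grip force at its end, in the units of the state.
- ctrl.sense(): the state, without advancing time (a new reading comes with each control period).
- ctrl.read_camera(name): name is "scene" or "top"; returns a dict with "image" (480x640x3 uint8, red, green, blue), "fov_y" (degrees; the focal length in pixels is half the picture's height over the tangent of half this angle, whatever the lens; pixels are square), "cx", "cy" (the principal point, pixels), "R" (3x3) and "t" (3): a world point X has camera coordinates R X + t. Camera axes: x right, y down, z forward; pixel columns grow to the right and rows downward; lengths in m; the calibration is good to about 2 mm. A picture is of the moment at which its call begins. There is no depth.
- ctrl.finish_job(): hands the job in; it is judged then, once.
Trained networks look in a picture, given as the dict that the camera call returned (one of the last four; its "shot" number tells which), for a name from the list of things; names that differ only in an ending like _2 or _b are one class to them, and where a whole thing is asked for, a point or a joint stands for the part that bears it (a point fixed in the world has none). Each returns a list of dicts, best first, with "confidence" (0 to 1); they miss things now and then, are a little off and sometimes report something else, mostly with a low value. They report only what shows in the picture. A call takes as long as a camera call. They do not tell look-alikes from the thing itself.
- ctrl.boxes_of(query, picture): "position" ([column, row] in pixels, amid what is visible of it).
- ctrl.trace(query, picture): "pixels" (480x640 bool, what is visible of it) and "position" ([column, row] in pixels, amid what is visible of it).
The state is a dict: "time": time; "qpos": joint angles; "qvel": joint speeds; "joint_efforts": joint torques, N m; "tcp_pos": TCP position; "ee_rot": TCP orientation; "ft_force": force on the tool from outside, world axes, zero at the start; "ft_torque": the same for the moment, N m; "grip_width": finger opening in m; "grip_force": force on a finger pad.
Only numpy, scipy, OpenCV 4.12 (cv2) and the standard library are available. Lean on these libraries where they do the work, as an engineer would, in place of code of your own. Each camera call takes 0.05 s, during which the arm holds its last target. There are 200 camera calls.

## Working session

There is one attempt and no reset: what is moved stays moved. The work goes in short steps, Python scripts to look and compute and a shell command to move; the robot and the scene stay as the last step left them, time stands still between calls to the robot, and variables do not carry over. Pictures are saved under pics/ and viewed, at most 14 in all, crops included, and the job is handed in when it is done.

```bash
mkdir -p pics; ls; python3 - <<'E'
from bench import ctrl
import cv2,json,numpy as np
s=ctrl.sense();print({k:np.round(s[k],3).tolist() for k in s})
for n in("scene","top"):
    p=ctrl.read_camera(n);cv2.imwrite(f"pics/{n}0.png",p["image"][:,:,::-1])
    print(n,p["fov_y"],p["cx"],p["cy"],np.round(p["R"],3).tolist(),np.round(p["t"],3).tolist())
    for q in("wedge_1","rack","knob","cup","cone_pack"):
        print(q,[(np.round(d["position"]).tolist(),round(d["confidence"],2)) for d in ctrl.boxes_of(q,p)])
E
```

```text
pics
{'time': 0.0, 'qpos': [-81.337, 24.936, 1.43, 90.188, -0.664, 64.974, -4.302], 'qvel': [0.017, 0.035, 0.074, -0.019, 0.051, 0.029, -0.01], 'joint_efforts': [0.001, -67.046, 1.025, -31.621, 0.016, 0.012, -0.0], 'tcp_pos': [0.157, 0.604, 0.231], 'ee_rot': [-179.91, 0.009, 165.455], 'ft_force': [-0.573, 0.317, 0.237], 'ft_torque': [0.081, -0.009, 0.031], 'grip_force': 0.0, 'grip_width': 0.086}
scene 54.421821712735074 316.163065182945 239.91429784333997 [[-0.683, -0.73, 0.013], [-0.346, 0.308, -0.886], [0.643, -0.61, -0.463]] [0.546, 0.197, 1.471]
wedge_1 [([219.0, 335.0], 0.7), ([272.0, 278.0], 0.65), ([279.0, 260.0], 0.61), ([322.0, 275.0], 0.6), ([411.0, 212.0], 0.57)]
rack [([352.0, 232.0], 0.94)]
knob [([355.0, 213.0], 0.5)]
cup [([364.0, 251.0], 0.72)]
cone_pack [([279.0, 261.0], 0.75), ([408.0, 232.0], 0.69)]
top 56.300198980931874 324.2146878704901 235.425001566239 [[-0.017, -1.0, 0.002], [-0.989, 0.017, -0.15], [0.15, -0.004, -0.989]] [0.209, 0.557, 1.239]
wedge_1 [([283.0, 223.0], 0.93), ([142.0, 290.0], 0.76), ([248.0, 245.0], 0.66), ([292.0, 278.0], 0.64), ([511.0, 233.0], 0.62), ([404.0, 277.0], 0.62), ([326.0, 295.0], 0.61)]
rack [([380.0, 220.0], 0.64)]
knob [([422.0, 200.0], 0.47)]
cup [([361.0, 282.0], 0.58), ([511.0, 233.0], 0.54)]
cone_pack [([460.0, 277.0], 0.81)]
```

View pics/top0.png

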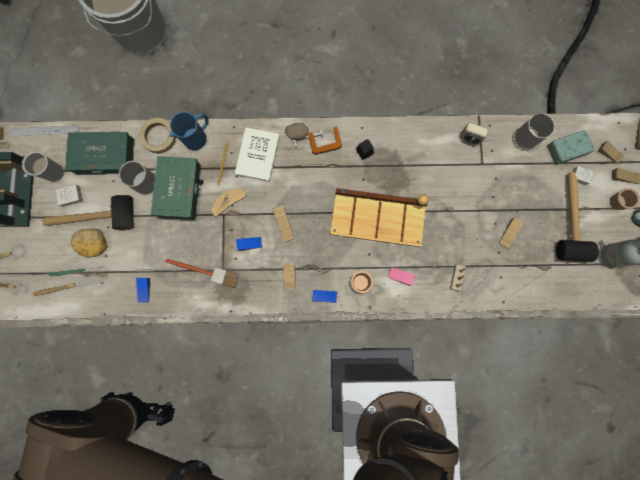

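View pics/scene0.png

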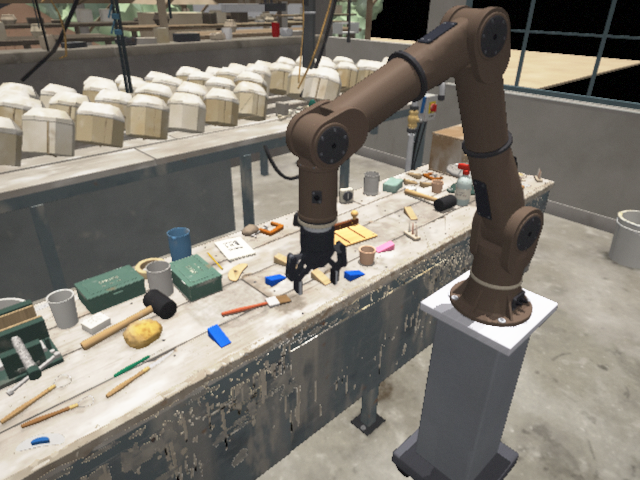

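```bash
cat > h.py <<'E'
from bench import ctrl
import cv2,numpy as np
def ray(p,uv):
    f=240/np.tan(np.radians(p["fov_y"]/2));R=np.array(p["R"]);t=np.array(p["t"])
    uv=np.atleast_2d(uv).astype(float)
    d=np.c_[(uv[:,0]-p["cx"])/f,(uv[:,1]-p["cy"])/f,np.ones(len(uv))]@R
    return -R.T@t,d
def onz(p,uv,z):
    c,d=ray(p,uv);return (c+d*((z-c[2])/d[:,2])[:,None])[:,:2]
def proj(p,X):
    f=240/np.tan(np.radians(p["fov_y"]/2));X=np.atleast_2d(X)@np.array(p["R"]).T+np.array(p["t"])
    return X[:,:2]/X[:,2:]*f+[p["cx"],p["cy"]]
def crop(p,u,v,w,h,k):
    return cv2.resize(p["image"][v-h:v+h,u-w:u+w,::-1],None,fx=k,fy=k,interpolation=cv2.INTER_CUBIC)
E
python3 - <<'E'
from h import *
p=ctrl.read_camera("top");s=ctrl.read_camera("scene")
a=np.hstack([crop(p,u,v,18,18,7) for u,v in((283,223),(289,276),(511,233))])
b=np.hstack([crop(s,u,v,18,18,7) for u,v in((284,258),(322,275),(411,212))])
cv2.imwrite("pics/c1.png",np.vstack([a,b]))
cv2.imwrite("pics/c2.png",crop(p,380,220,60,40,6))
for z in(0,.013):
  for q,pp in(("wedge_1",p),):
    for d in ctrl.trace(q,pp):
        m=d["pixels"].astype(np.uint8);c=max(cv2.findContours(m,0,1)[0],key=len)[:,0]
        (cx,cy),wh,ang=cv2.minAreaRect((onz(pp,c,z)*1000).astype(np.float32))
        print(z,np.round(d["position"]),round(d["confidence"],2),m.sum(),"xy",round(cx),round(cy),np.round(wh),round(ang))
for q in("rack","cup","cone_pack","knob"):
    for d in ctrl.trace(q,p):
        print(q,np.round(d["position"]),round(d["confidence"],2),onz(p,d["position"],.01).round(3))
E
```

```text
0 [142. 288.] 0.89 308 xy 416 728 [71. 38.] 2
0 [250. 246.] 0.84 308 xy 547 422 [39. 74.] 1
0 [325. 296.] 0.84 247 xy 388 202 [66. 32.] 89
0 [510. 232.] 0.71 350 xy 566 -352 [36. 92.] 57
0 [285. 225.] 0.67 335 xy 605 320 [101.  30.] 18
0 [404. 273.] 0.62 282 xy 443 -23 [72. 33.] 69
0 [288. 277.] 0.54 221 xy 450 304 [29. 67.] 90
0.013 [142. 288.] 0.89 308 xy 415 723 [70. 37.] 2
0.013 [250. 246.] 0.84 308 xy 545 420 [38. 73.] 1
0.013 [325. 296.] 0.84 247 xy 388 202 [66. 31.] 89
0.013 [510. 232.] 0.71 350 xy 564 -347 [36. 91.] 57
0.013 [285. 225.] 0.67 335 xy 603 319 [100.  30.] 18
0.013 [404. 273.] 0.62 282 xy 442 -20 [71. 33.] 69
0.013 [288. 277.] 0.54 221 xy 449 303 [29. 66.] 90
rack [379. 217.] 0.86 [[0.616 0.036]]
cup [362. 281.] 0.97 [[0.43  0.092]]
cone_pack [458. 275.] 0.61 [[ 0.442 -0.187]]
knob [422. 202.] 0.65 [[ 0.661 -0.091]]
```

View pics/c1.png

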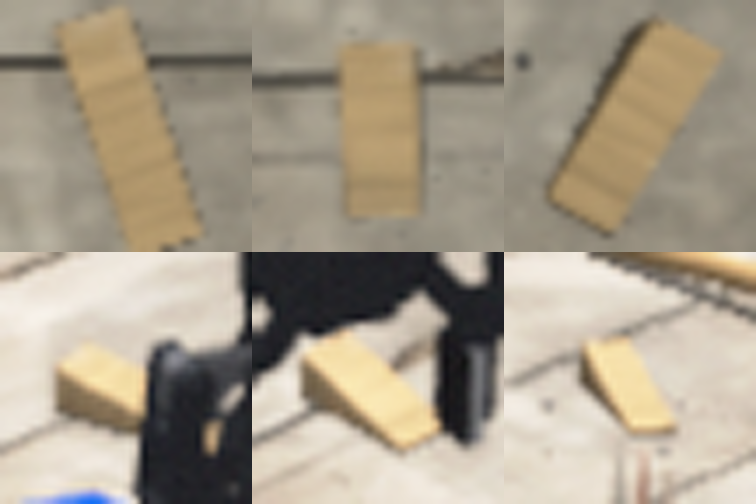

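View pics/c2.png

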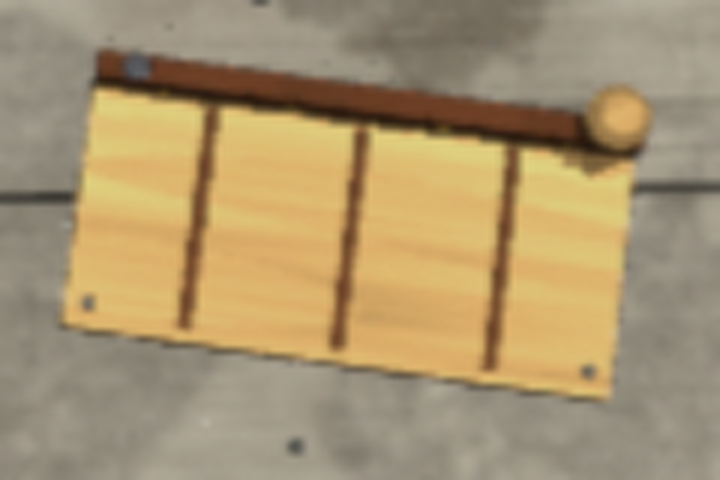

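```bash
cat >> h.py <<'E'
from scipy.optimize import minimize
def verts(L,x,y,z,a):
    c,s=np.cos(a),np.sin(a);o=[]
    for l,hs in((L/2,(0,.026)),(-L/2,(0,.004))):
        for w in(-.016,.016):
            for h in hs:o.append((x+l*c-w*s,y+l*s+w*c,z+h))
    return np.array(o)
def segm(p,uv,r=26):
    u,v=[int(round(k)) for k in uv];im=p["image"][v-r:v+r,u-r:u+r]
    sat=cv2.resize(im,None,fx=8,fy=8,interpolation=cv2.INTER_CUBIC).astype(int)
    d=sat[...,0]-sat[...,2]; m=(d>45).astype(np.uint8)
    n,l,st,ce=cv2.connectedComponentsWithStats(m)
    c=l[8*r-40:8*r+40,8*r-40:8*r+40];k=np.bincount(c[c>0]).argmax()
    return (l==k).astype(np.uint8),(u-r,v-r)
def fit(views,L,x0,free_z=True):
    """views: list of (picture,(u,v)); returns x,y,z,yaw(deg),IoUs"""
    S=[(p,)+segm(p,uv) for p,uv in views]
    def ious(q):
        o=[]
        for p,m,org in S:
            P=(proj(p,verts(L,*q))-org+.5)*8-.5
            h=cv2.convexHull((P*16).astype(np.int32));im=np.zeros_like(m)
            cv2.fillConvexPoly(im,h,1,shift=4);o.append((im&m).sum()/(im|m).sum())
        return o
    sc=np.array([100,100,100,10.]);x0=np.array(x0)
    f=lambda e:-np.mean(ious([x0[0]+e[0]/sc[0],x0[1]+e[1]/sc[1],x0[2]+(e[2]/sc[2] if free_z else 0),x0[3]+e[3]/sc[3]]))
    b=min((minimize(f,np.zeros(4),method="Nelder-Mead",options=dict(initial_simplex=np.vstack([np.zeros(4),np.eye(4)*k]))) for k in(1,-1,.5)),key=lambda r:r.fun)
    e=b.x/sc; e[2]*=free_z; q=x0+e
    return np.r_[q[:3].round(4),np.degrees(q[3]).round(1)],np.round(ious(q),3)
E
python3 - <<'E'
from h import *
p=ctrl.read_camera("top");s=ctrl.read_camera("scene")
for L in(.085,.1,.07):
    print("mid cand",L,fit([(p,(511,233)),(s,(411,212))],L,[.562,-.349,0,np.radians(-33)]),fit([(p,(511,233))],L,[.562,-.349,0,np.radians(-33)],False))
for L in(.085,.1,.07):print("A",L,fit([(p,(283,223))],L,[.602,.319,0,np.radians(18)],False),"B",fit([(p,(289,276))],L,[.449,.303,0,0],False))
f=np.array([[513,148],[362,128],[211,108]]);b=np.array([[489,369],[337,349],[184,328]])
F=onz(p,(f+.5)/6-.5+[320,180],.01);B=onz(p,(b+.5)/6-.5+[320,180],.01)
print(F.round(4),B.round(4),np.linalg.norm(F-B,axis=1),np.degrees(np.arctan2(*(F-B).T[::-1])),np.linalg.norm(np.diff(F,axis=0),axis=1),np.degrees(np.arctan2(*(F[2]-F[0])[::-1])))
cv2.imwrite("pics/rs.png",crop(s,352,228,40,30,10))
E
```

```text
mid cand 0.085 (array([ 5.650e-01, -3.465e-01,  2.800e-03, -3.170e+01]), array([0.848, 0.855])) (array([  0.5634,  -0.3486,   0.    , -33.1   ]), array([0.86]))
mid cand 0.1 (array([ 5.700e-01, -3.537e-01, -9.000e-04, -3.470e+01]), array([0.742, 0.809])) (array([  0.5653,  -0.3511,   0.    , -35.    ]), array([0.743]))
mid cand 0.07 (array([ 5.681e-01, -3.500e-01, -5.000e-04, -3.080e+01]), array([0.783, 0.796])) (array([  0.567 ,  -0.3501,   0.    , -29.7   ]), array([0.782]))
A 0.085 (array([ 0.6012,  0.3198,  0.    , 18.7   ]), array([0.847])) B (array([ 0.4494,  0.3035,  0.    , -0.5   ]), array([0.755]))
A 0.1 (array([ 0.6015,  0.3198,  0.    , 18.7   ]), array([0.937])) B (array([0.4606, 0.3036, 0.    , 0.    ]), array([0.643]))
A 0.07 (array([ 0.6005,  0.3193,  0.    , 18.    ]), array([0.714])) B (array([ 0.4476,  0.3038,  0.    , -0.4   ]), array([0.913]))
[[ 0.6541 -0.0416]
 [ 0.6654  0.0326]
 [ 0.6768  0.1068]] [[ 0.5443 -0.025 ]
 [ 0.5554  0.0487]
 [ 0.567   0.123 ]] [0.11102659 0.11120809 0.11096319] [-8.5789428  -8.34696759 -8.39379597] [0.07499331 0.07514947] 81.29903338117597
```

View pics/rs.png

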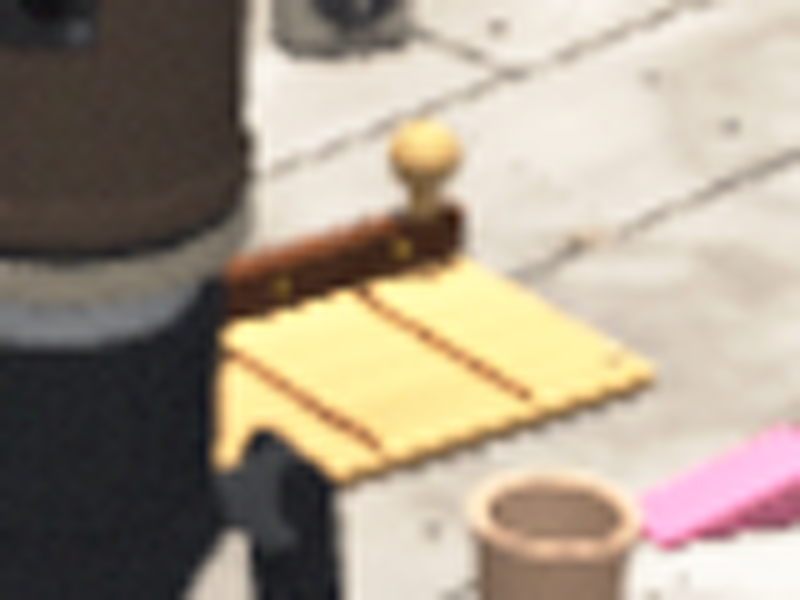

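```bash
cat >> h.py <<'E'
from scipy.spatial.transform import Rotation as Ro
def go(x,y,z,yaw):
    s=ctrl.sense();R=Ro.from_euler("xyz",s["ee_rot"],degrees=True)
    T=Ro.from_euler("xyz",[180,0,yaw],degrees=True)
    print("travel",np.round(R.inv().apply(np.array([x,y,z])-s["tcp_pos"]),4).tolist(),"turn",np.round((R.inv()*T).as_rotvec(),4).tolist())
E
python3 - <<'E'
from h import *
go(.5,.1,.23,165.5)
go(.56,-.2,.23,160)
E
```

```text
travel [-0.4589, -0.4026, 0.0013] turn [0.0, -0.0, -0.0008]
travel [-0.5923, -0.678, 0.0013] turn [0.0, -0.0, 0.0952]
```

```bash
python3 -m pendant '[{"travel":[-0.46,-0.4,0],"turn":[0,0,0],"hand":1},{"travel":[-0.46,-0.4,0],"turn":[0,0,0],"hand":1},{"travel":[-0.46,-0.4,0],"turn":[0,0,0],"hand":1},{"travel":[-0.46,-0.4,0],"turn":[0,0,0],"hand":1},{"travel":[-0.46,-0.4,0],"turn":[0,0,0],"hand":1},{"travel":[-0.46,-0.4,0],"turn":[0,0,0],"hand":1},{"travel":[-0.46,-0.4,0],"turn":[0,0,0],"hand":1},{"travel":[-0.46,-0.4,0],"turn":[0,0,0],"hand":1},{"travel":[-0.46,-0.4,0],"turn":[0,0,0],"hand":1},{"travel":[-0.46,-0.4,0],"turn":[0,0,0],"hand":1},{"travel":[-0.46,-0.4,0],"turn":[0,0,0],"hand":1},{"travel":[-0.46,-0.4,0],"turn":[0,0,0],"hand":1},{"travel":[-0.46,-0.4,0],"turn":[0,0,0],"hand":1},{"travel":[-0.46,-0.4,0],"turn":[0,0,0],"hand":1},{"travel":[-0.46,-0.4,0],"turn":[0,0,0],"hand":1},{"travel":[-0.46,-0.4,0],"turn":[0,0,0],"hand":1},{"travel":[-0.46,-0.4,0],"turn":[0,0,0],"hand":1},{"travel":[-0.46,-0.4,0],"turn":[0,0,0],"hand":1}]' 40
python3 - <<'E'
from h import *
s=ctrl.read_camera("scene");p=ctrl.read_camera("top");cv2.imwrite("pics/s2.png",s["image"][:,:,::-1])
a=np.radians(-32.5)
go(.564+.01*np.cos(a),-.3475+.01*np.sin(a),.1,147.5)
E
```

```text
time: 2.6
tcp_pos: [0.5013, 0.1031, 0.2312]
ee_rot: [180.0, -0.0, 165.5]
ft_force: [0.7, -0.4, 0.4]
grip_width: 0.0852
grip_force: 0.0
travel [-0.1828, -0.4246, 0.131] turn [0.0004, -0.0006, 0.3158]
```

View pics/s2.png

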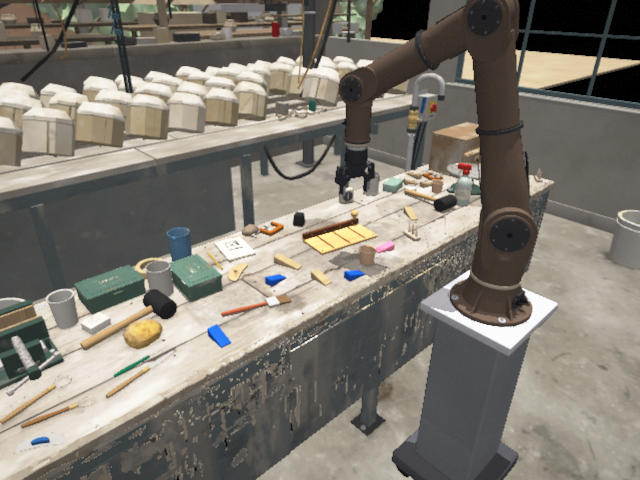

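```bash
python3 -m pendant '[{"travel":[-0.183,-0.425,0],"turn":[0,0,0.316],"hand":1},{"travel":[-0.183,-0.425,0],"turn":[0,0,0.316],"hand":1},{"travel":[-0.183,-0.425,0],"turn":[0,0,0.316],"hand":1},{"travel":[-0.183,-0.425,0],"turn":[0,0,0.316],"hand":1},{"travel":[-0.183,-0.425,0],"turn":[0,0,0.316],"hand":1},{"travel":[-0.183,-0.425,0],"turn":[0,0,0.316],"hand":1},{"travel":[-0.183,-0.425,0],"turn":[0,0,0.316],"hand":1},{"travel":[-0.183,-0.425,0],"turn":[0,0,0.316],"hand":1},{"travel":[-0.183,-0.425,0],"turn":[0,0,0.316],"hand":1},{"travel":[-0.183,-0.425,0],"turn":[0,0,0.316],"hand":1},{"travel":[-0.183,-0.425,0],"turn":[0,0,0.316],"hand":1},{"travel":[-0.183,-0.425,0.131],"turn":[0,0,0.316],"hand":1},{"travel":[-0.183,-0.425,0.131],"turn":[0,0,0.316],"hand":1},{"travel":[-0.183,-0.425,0.131],"turn":[0,0,0.316],"hand":1},{"travel":[-0.183,-0.425,0.131],"turn":[0,0,0.316],"hand":1},{"travel":[-0.183,-0.425,0.131],"turn":[0,0,0.316],"hand":1},{"travel":[-0.183,-0.425,0.131],"turn":[0,0,0.316],"hand":1}]'
python3 - <<'E'
from h import *
s=ctrl.read_camera("scene");p=ctrl.read_camera("top")
print("A",fit([(p,(284,223)),(s,(287,262))],.1,[.6015,.32,0,np.radians(18.7)]))
print("B",fit([(p,(289,276)),(s,(320,276))],.07,[.4476,.304,0,0]))
cv2.imwrite("pics/rs2.png",crop(s,340,235,45,30,8))
cv2.imwrite("pics/w1.png",np.hstack([crop(p,511,233,32,32,6),crop(s,411,212,32,32,6)]))
F=np.array([[.6541,-.0416,.01],[.6654,.0326,.01],[.6768,.1068,.01]]);B=np.array([[.5443,-.025,.01],[.5554,.0487,.01],[.567,.123,.01]])
print(((proj(s,np.vstack([F,B]))-[295,205]+.5)*8-.5).round())
go(.564+.01*np.cos(np.radians(-32.5)),-.3475+.01*np.sin(np.radians(-32.5)),.003,147.5)
E
```

```text
time: 4.12
tcp_pos: [0.5733, -0.3546, 0.1019]
ee_rot: [180.0, 0.1, 147.4]
ft_force: [0.3, -0.2, 1.9]
grip_width: 0.0852
grip_force: 0.0
A (array([6.026e-01, 3.200e-01, 2.900e-03, 1.780e+01]), array([0.945, 0.792]))
B (array([0.4478, 0.3041, 0.0031, 0.5   ]), array([0.919, 0.809]))
[[427. 183.]
 [309. 218.]
 [185. 256.]
 [566. 266.]
 [447. 305.]
 [320. 346.]]
travel [0.0032, 0.0014, 0.1005] turn [0.0004, 0.0045, -0.0018]
```

View pics/rs2.png

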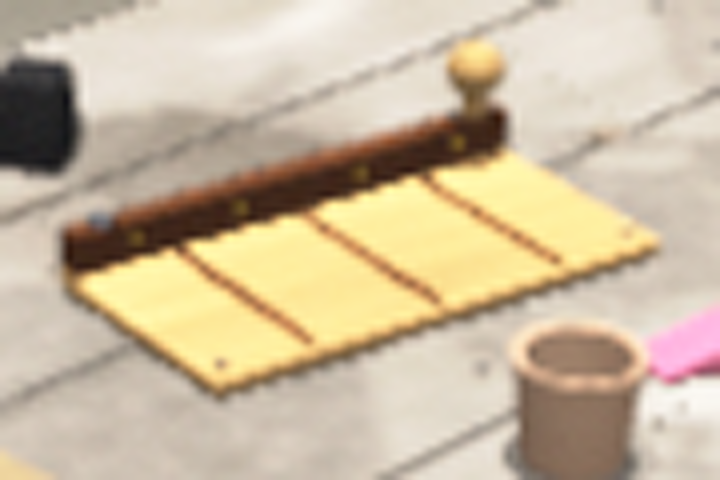

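View pics/w1.png

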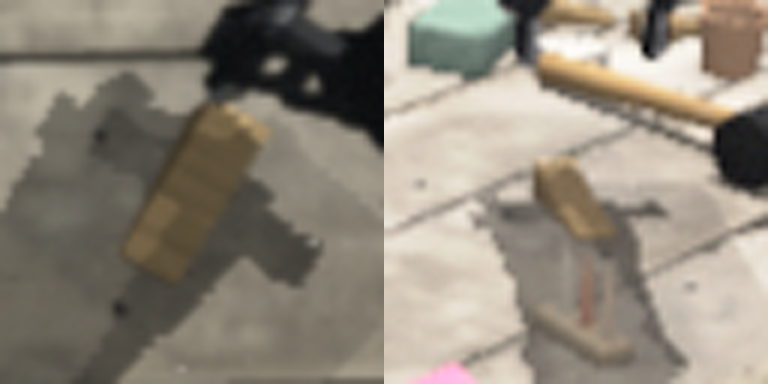

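```bash
python3 -m pendant '[{"travel":[0.003,0.001,0.03],"turn":[0,0.004,0],"hand":1},{"travel":[0.003,0.001,0.06],"turn":[0,0.004,0],"hand":1},{"travel":[0.003,0.001,0.08],"turn":[0,0.004,0],"hand":1},{"travel":[0.003,0.001,0.09],"turn":[0,0.004,0],"hand":1},{"travel":[0.003,0.001,0.097],"turn":[0,0.004,0],"hand":1},{"travel":[0.003,0.001,0.097],"turn":[0,0.004,0],"hand":1},{"travel":[0.003,0.001,0.097],"turn":[0,0.004,0],"hand":1}]' 40
python3 -m pendant '[{"travel":[0,0,0],"turn":[0,0,0],"hand":0.2},{"travel":[0,0,0],"turn":[0,0,0],"hand":0.2},{"travel":[0,0,0],"turn":[0,0,0],"hand":0.2},{"travel":[0,0,0],"turn":[0,0,0],"hand":0.2},{"travel":[0,0,0],"turn":[0,0,0],"hand":0.2},{"travel":[0,0,0],"turn":[0,0,0],"hand":0.2},{"travel":[0,0,0],"turn":[0,0,0],"hand":0.2},{"travel":[0,0,0],"turn":[0,0,0],"hand":0.2},{"travel":[0,0,0],"turn":[0,0,0],"hand":0.2},{"travel":[0,0,0],"turn":[0,0,0],"hand":0.2}]' 40
```

```text
time: 4.8
tcp_pos: [0.5711, -0.3533, 0.0049]
ee_rot: [180.0, -0.1, 147.4]
ft_force: [0.4, -0.0, 0.1]
grip_width: 0.0854
grip_force: 0.0
time: 5.63
tcp_pos: [0.5705, -0.3528, 0.004]
ee_rot: [180.0, -0.2, 147.3]
ft_force: [-0.5, -0.1, 5.6]
grip_width: 0.031
grip_force: 40.6
```

```bash
python3 -m pendant '[{"travel":[0,0,-0.03],"turn":[0,0,0],"hand":0.2},{"travel":[0,0,-0.06],"turn":[0,0,0],"hand":0.2},{"travel":[0,0,-0.1],"turn":[0,0,0],"hand":0.2},{"travel":[0,0,-0.13],"turn":[0,0,0],"hand":0.2},{"travel":[0,0,-0.13],"turn":[0,0,0],"hand":0.2},{"travel":[0,0,-0.13],"turn":[0,0,0],"hand":0.2}]'
python3 - <<'E'
from h import *
go(.6273,.0383,.134,171.55)
E
```

```text
time: 6.13
tcp_pos: [0.5716, -0.3536, 0.1354]
ee_rot: [180.0, -0.0, 147.4]
ft_force: [-0.7, 0.4, -1.4]
grip_width: 0.0308
grip_force: 39.9
travel [0.1645, 0.36, 0.0016] turn [0.0005, -0.0, -0.4223]
```

```bash
python3 -m pendant '[{"travel":[0.164,0.36,0],"turn":[0,0,-0.422],"hand":0.2},{"travel":[0.164,0.36,0],"turn":[0,0,-0.422],"hand":0.2},{"travel":[0.164,0.36,0],"turn":[0,0,-0.422],"hand":0.2},{"travel":[0.164,0.36,0],"turn":[0,0,-0.422],"hand":0.2},{"travel":[0.164,0.36,0],"turn":[0,0,-0.422],"hand":0.2},{"travel":[0.164,0.36,0],"turn":[0,0,-0.422],"hand":0.2},{"travel":[0.164,0.36,0],"turn":[0,0,-0.422],"hand":0.2},{"travel":[0.164,0.36,0],"turn":[0,0,-0.422],"hand":0.2},{"travel":[0.164,0.36,0],"turn":[0,0,-0.422],"hand":0.2},{"travel":[0.164,0.36,0],"turn":[0,0,-0.422],"hand":0.2},{"travel":[0.164,0.36,0],"turn":[0,0,-0.422],"hand":0.2},{"travel":[0.164,0.36,0],"turn":[0,0,-0.422],"hand":0.2},{"travel":[0.164,0.36,0],"turn":[0,0,-0.422],"hand":0.2},{"travel":[0.164,0.36,0],"turn":[0,0,-0.422],"hand":0.2},{"travel":[0.164,0.36,0],"turn":[0,0,-0.422],"hand":0.2}]'
python3 - <<'E'
from h import *
go(.6273,.0383,.014,171.55)
s=ctrl.read_camera("scene");p=ctrl.read_camera("top")
X=[[.6174,.0397,.13]];a=[int(k) for k in proj(p,X)[0]];b=[int(k) for k in proj(s,X)[0]];print(a,b)
cv2.imwrite("pics/h1.png",np.hstack([crop(p,*a,32,32,6),crop(s,*b,32,32,6)]))
E
```

```text
time: 7.38
tcp_pos: [0.6264, 0.0367, 0.1337]
ee_rot: [180.0, -0.2, 171.4]
ft_force: [0.1, 0.7, -0.8]
grip_width: 0.031
grip_force: 39.9
travel [-0.0011, 0.0016, 0.1197] turn [0.0009, -0.0041, -0.0031]
[383, 208] [341, 208]
```

View pics/h1.png

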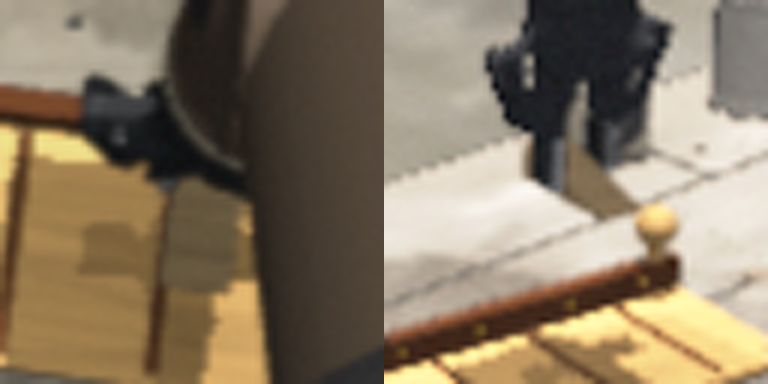

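```bash
python3 - <<'E'
from h import *
p=ctrl.read_camera("top")
print(onz(p,[[351+162/6,176+283/6],[351+226/6,176+291/6]],.132))
d=np.array([np.cos(np.radians(-8.45)),np.sin(np.radians(-8.45))]);print(ctrl.sense()["tcp_pos"][:2]-d*(.01+.0425))
E
python3 -m pendant '[{"travel":[-0.001,0.0015,0.04],"turn":[0,-0.004,0],"hand":0.2},{"travel":[-0.001,0.0015,0.07],"turn":[0,-0.004,0],"hand":0.2},{"travel":[-0.001,0.0015,0.09],"turn":[0,-0.004,0],"hand":0.2},{"travel":[-0.001,0.0015,0.1],"turn":[0,-0.004,0],"hand":0.2},{"travel":[-0.001,0.0015,0.105],"turn":[0,-0.004,0],"hand":0.2},{"travel":[-0.001,0.0015,0.105],"turn":[0,-0.004,0],"hand":0.2}]'
```

```text
[[0.57696487 0.05604181]
 [0.57287983 0.02776137]]
[0.57474689 0.04539022]
time: 8.03
tcp_pos: [0.6275, 0.0399, 0.0286]
ee_rot: [179.9, -0.0, 171.5]
ft_force: [-0.3, 0.4, -0.2]
grip_width: 0.0308
grip_force: 39.9
```

```bash
python3 -m pendant '[{"travel":[0,0.001,0.005],"turn":[0,0,0],"hand":0.2},{"travel":[0,0.001,0.01],"turn":[0,0,0],"hand":0.2},{"travel":[0,0.001,0.014],"turn":[0,0,0],"hand":0.2},{"travel":[0,0.001,0.014],"turn":[0,0,0],"hand":0.2},{"travel":[0,0.001,0.014],"turn":[0,0,0],"hand":0.2}]'
python3 -m pendant '[{"travel":[0,0,0],"turn":[0,0,0],"hand":0.6},{"travel":[0,0,0],"turn":[0,0,0],"hand":0.6},{"travel":[0,0,0],"turn":[0,0,0],"hand":0.6},{"travel":[0,0,0],"turn":[0,0,0],"hand":0.6},{"travel":[0,0,-0.02],"turn":[0,0,0],"hand":0.6},{"travel":[0,0,-0.05],"turn":[0,0,0],"hand":0.6},{"travel":[0,0,-0.09],"turn":[0,0,0],"hand":0.6},{"travel":[0,0,-0.13],"turn":[0,0,0],"hand":1},{"travel":[0,0,-0.16],"turn":[0,0,0],"hand":1},{"travel":[0,0,-0.16],"turn":[0,0,0],"hand":1}]'
python3 - <<'E'
from h import *
a=np.radians(18.2)
go(.602+.012*np.cos(a),.32+.012*np.sin(a),.1,198.2)
E
```

```text
time: 8.45
tcp_pos: [0.6278, 0.0413, 0.0151]
ee_rot: [179.9, 0.0, 171.5]
ft_force: [0.5, 0.2, -1.0]
grip_width: 0.0306
grip_force: 39.9
time: 9.28
tcp_pos: [0.6313, 0.0408, 0.1821]
ee_rot: [179.7, 0.6, 171.5]
ft_force: [1.5, -1.0, -0.8]
grip_width: 0.0842
grip_force: 0.0
travel [0.0604, 0.2768, 0.0828] turn [0.0022, 0.0115, -0.466]
```

```bash
python3 -m pendant '[{"travel":[0.06,0.277,0],"turn":[0,0,-0.466],"hand":1},{"travel":[0.06,0.277,0],"turn":[0,0,-0.466],"hand":1},{"travel":[0.06,0.277,0],"turn":[0,0,-0.466],"hand":1},{"travel":[0.06,0.277,0],"turn":[0,0,-0.466],"hand":1},{"travel":[0.06,0.277,0],"turn":[0,0,-0.466],"hand":1},{"travel":[0.06,0.277,0],"turn":[0,0,-0.466],"hand":1},{"travel":[0.06,0.277,0],"turn":[0,0,-0.466],"hand":1},{"travel":[0.06,0.277,0],"turn":[0,0,-0.466],"hand":1},{"travel":[0.06,0.277,0.04],"turn":[0,0,-0.466],"hand":1},{"travel":[0.06,0.277,0.082],"turn":[0,0,-0.466],"hand":1},{"travel":[0.06,0.277,0.082],"turn":[0,0,-0.466],"hand":1},{"travel":[0.06,0.277,0.082],"turn":[0,0,-0.466],"hand":1}]'
python3 - <<'E'
from h import *
a=np.radians(18.2)
go(.602+.012*np.cos(a),.32+.012*np.sin(a),.004,198.2)
s=ctrl.read_camera("scene");p=ctrl.read_camera("top")
cv2.imwrite("pics/w2.png",np.hstack([crop(p,370,215,32,32,6),crop(s,340,230,32,32,6)]))
E
```

```text
time: 10.28
tcp_pos: [0.6075, 0.3228, 0.0915]
ee_rot: [-180.0, -0.2, -161.8]
ft_force: [0.9, 0.6, 1.3]
grip_width: 0.0854
grip_force: 0.0
travel [-0.0063, -0.0009, 0.0875] turn [-0.0001, -0.0042, 0.0002]
```

View pics/w2.png

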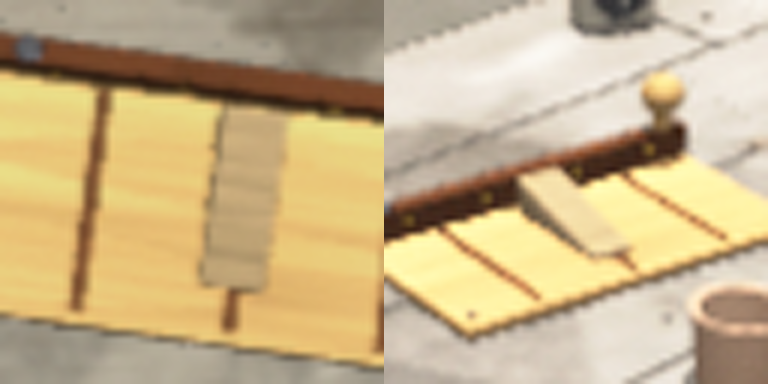

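```bash
python3 -m pendant '[{"travel":[-0.006,-0.001,0.03],"turn":[0,-0.004,0],"hand":1},{"travel":[-0.006,-0.001,0.06],"turn":[0,-0.004,0],"hand":1},{"travel":[-0.006,-0.001,0.077],"turn":[0,-0.004,0],"hand":1},{"travel":[-0.006,-0.001,0.087],"turn":[0,-0.004,0],"hand":1},{"travel":[-0.006,-0.001,0.087],"turn":[0,-0.004,0],"hand":1},{"travel":[-0.006,-0.001,0.087],"turn":[0,-0.004,0],"hand":1},{"travel":[-0.006,-0.001,0.087],"turn":[0,-0.004,0],"hand":0.2},{"travel":[-0.006,-0.001,0.087],"turn":[0,-0.004,0],"hand":0.2},{"travel":[-0.006,-0.001,0.087],"turn":[0,-0.004,0],"hand":0.2},{"travel":[-0.006,-0.001,0.087],"turn":[0,-0.004,0],"hand":0.2},{"travel":[-0.006,-0.001,0.087],"turn":[0,-0.004,0],"hand":0.2},{"travel":[-0.006,-0.001,0.087],"turn":[0,-0.004,0],"hand":0.2},{"travel":[-0.006,-0.001,0.087],"turn":[0,-0.004,0],"hand":0.2},{"travel":[-0.006,-0.001,0.087],"turn":[0,-0.004,0],"hand":0.2},{"travel":[-0.006,-0.001,0.087],"turn":[0,-0.004,0],"hand":0.2}]' 40
python3 -c "
from h import *
print(ctrl.sense()['tcp_pos'])"
python3 -m pendant '[{"travel":[0,0,-0.03],"turn":[0,0,0],"hand":0.2},{"travel":[0,0,-0.07],"turn":[0,0,0],"hand":0.2},{"travel":[0,0,-0.11],"turn":[0,0,0],"hand":0.2},{"travel":[0,0,-0.15],"turn":[0,0,0],"hand":0.2},{"travel":[0,0,-0.15],"turn":[0,0,0],"hand":0.2},{"travel":[0,0,-0.15],"turn":[0,0,0],"hand":0.2}]'
python3 - <<'E'
from h import *
d=np.array([.989,-.147]);f=np.array([.6541,-.0416])
t=f-d*(.056-.012);print(t);go(*t,.154,171.55)
E
```

```text
time: 11.63
tcp_pos: [0.6157, 0.3254, 0.0073]
ee_rot: [179.9, 0.4, -161.8]
ft_force: [-1.1, -0.2, 5.6]
grip_width: 0.0306
grip_force: 40.2
[0.61569246 0.32537672 0.00732914]
time: 12.13
tcp_pos: [0.6161, 0.3254, 0.1596]
ee_rot: [179.8, 0.6, -161.8]
ft_force: [0.4, 0.6, -2.3]
grip_width: 0.031
grip_force: 40.0
[ 0.610584 -0.035132]
travel [0.1181, -0.3407, 0.0035] turn [0.0051, 0.0098, 0.4655]
```

```bash
python3 -m pendant '[{"travel":[0.116,-0.341,0],"turn":[0,0,0.466],"hand":0.2},{"travel":[0.116,-0.341,0],"turn":[0,0,0.466],"hand":0.2},{"travel":[0.116,-0.341,0],"turn":[0,0,0.466],"hand":0.2},{"travel":[0.116,-0.341,0],"turn":[0,0,0.466],"hand":0.2},{"travel":[0.116,-0.341,0],"turn":[0,0,0.466],"hand":0.2},{"travel":[0.116,-0.341,0],"turn":[0,0,0.466],"hand":0.2},{"travel":[0.116,-0.341,0],"turn":[0,0,0.466],"hand":0.2},{"travel":[0.116,-0.341,0],"turn":[0,0,0.466],"hand":0.2},{"travel":[0.116,-0.341,0],"turn":[0,0,0.466],"hand":0.2},{"travel":[0.116,-0.341,0],"turn":[0,0,0.466],"hand":0.2},{"travel":[0.116,-0.341,0],"turn":[0,0,0.466],"hand":0.2},{"travel":[0.116,-0.341,0.04],"turn":[0,0,0.466],"hand":0.2},{"travel":[0.116,-0.341,0.08],"turn":[0,0,0.466],"hand":0.2},{"travel":[0.116,-0.341,0.105],"turn":[0,0,0.466],"hand":0.2},{"travel":[0.116,-0.341,0.105],"turn":[0,0,0.466],"hand":0.2},{"travel":[0.116,-0.341,0.105],"turn":[0,0,0.466],"hand":0.2}]'
python3 - <<'E'
from h import *
go(.613,-.0355,.0173,171.55)
s=ctrl.read_camera("scene");p=ctrl.read_camera("top")
cv2.imwrite("pics/h2.png",np.hstack([crop(p,400,215,32,32,6),crop(s,350,225,32,32,6)]))
E
```

```text
time: 13.47
tcp_pos: [0.6101, -0.0336, 0.0488]
ee_rot: [179.8, -0.0, 171.6]
ft_force: [-0.4, -0.9, -0.8]
grip_width: 0.0306
grip_force: 40.0
travel [-0.0031, -0.0015, 0.0315] turn [0.0032, -0.0003, 0.0014]
```

View pics/h2.png

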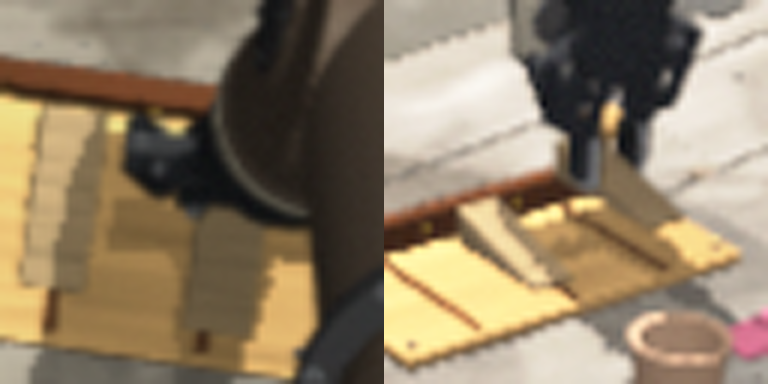

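Wedge_2 hangs level above the right strip, with the knob clear behind it. Lower it and release.

```bash
python3 -m pendant '[{"travel":[-0.003,-0.0015,0.012],"turn":[0.003,0,0],"hand":0.2},{"travel":[-0.003,-0.0015,0.02],"turn":[0.003,0,0],"hand":0.2},{"travel":[-0.003,-0.0015,0.026],"turn":[0.003,0,0],"hand":0.2},{"travel":[-0.003,-0.0015,0.031],"turn":[0.003,0,0],"hand":0.2},{"travel":[-0.003,-0.0015,0.031],"turn":[0.003,0,0],"hand":0.2},{"travel":[-0.003,-0.0015,0.031],"turn":[0.003,0,0],"hand":0.2}]'
python3 -m pendant '[{"travel":[0,0,0],"turn":[0,0,0],"hand":0.6},{"travel":[0,0,0],"turn":[0,0,0],"hand":0.6},{"travel":[0,0,0],"turn":[0,0,0],"hand":0.6},{"travel":[0,0,0],"turn":[0,0,0],"hand":0.6},{"travel":[0,0,-0.02],"turn":[0,0,0],"hand":0.6},{"travel":[0,0,-0.05],"turn":[0,0,0],"hand":0.6},{"travel":[0,0,-0.09],"turn":[0,0,0],"hand":0.6},{"travel":[0,0,-0.13],"turn":[0,0,0],"hand":1},{"travel":[0,0,-0.16],"turn":[0,0,0],"hand":1},{"travel":[0,0,-0.16],"turn":[0,0,0],"hand":1}]'
python3 - <<'E'
from h import *
go(.4576,.304,.1,180.2)
E
```

```text
time: 14.07
tcp_pos: [0.6141, -0.0372, 0.0191]
ee_rot: [180.0, 0.2, 171.5]
ft_force: [-0.5, -0.3, 0.2]
grip_width: 0.0307
grip_force: 40.0
time: 14.9
tcp_pos: [0.6174, -0.0377, 0.1866]
ee_rot: [179.9, 0.8, 171.5]
ft_force: [1.1, 0.6, 0.6]
grip_width: 0.0843
grip_force: 0.0
travel [0.2097, 0.3141, 0.0843] turn [0.0013, 0.0147, -0.1518]
```

```bash
python3 -m pendant '[{"travel":[0.209,0.314,0],"turn":[0,0.01,-0.152],"hand":1},{"travel":[0.209,0.314,0],"turn":[0,0.01,-0.152],"hand":1},{"travel":[0.209,0.314,0],"turn":[0,0.01,-0.152],"hand":1},{"travel":[0.209,0.314,0],"turn":[0,0.01,-0.152],"hand":1},{"travel":[0.209,0.314,0],"turn":[0,0.01,-0.152],"hand":1},{"travel":[0.209,0.314,0],"turn":[0,0.01,-0.152],"hand":1},{"travel":[0.209,0.314,0],"turn":[0,0.01,-0.152],"hand":1},{"travel":[0.209,0.314,0],"turn":[0,0.01,-0.152],"hand":1},{"travel":[0.209,0.314,0],"turn":[0,0.01,-0.152],"hand":1},{"travel":[0.209,0.314,0],"turn":[0,0.01,-0.152],"hand":1},{"travel":[0.209,0.314,0],"turn":[0,0.01,-0.152],"hand":1},{"travel":[0.209,0.314,0.04],"turn":[0,0.01,-0.152],"hand":1},{"travel":[0.209,0.314,0.08],"turn":[0,0.01,-0.152],"hand":1},{"travel":[0.209,0.314,0.08],"turn":[0,0.01,-0.152],"hand":1},{"travel":[0.209,0.314,0.08],"turn":[0,0.01,-0.152],"hand":1}]'
python3 - <<'E'
from h import *
go(.4566,.304,.004,180.2)
s=ctrl.read_camera("scene");p=ctrl.read_camera("top")
cv2.imwrite("pics/w3.png",np.hstack([crop(p,385,215,32,32,6),crop(s,350,228,32,32,6)]))
E
```

```text
time: 16.15
tcp_pos: [0.4532, 0.302, 0.0978]
ee_rot: [-179.8, -0.5, -179.9]
ft_force: [-0.4, 0.7, 0.9]
grip_width: 0.0857
grip_force: 0.0
travel [-0.0043, 0.0023, 0.0938] turn [-0.0028, -0.0091, -0.0014]
```

View pics/w3.png

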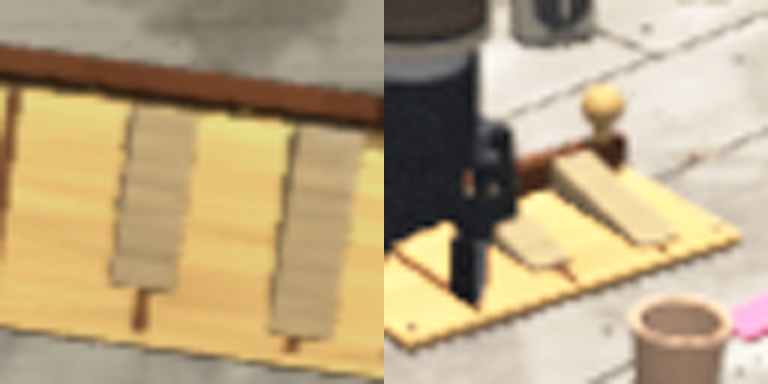

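```bash
python3 -m pendant '[{"travel":[-0.004,0.002,0.03],"turn":[0,-0.009,0],"hand":1},{"travel":[-0.004,0.002,0.06],"turn":[0,-0.009,0],"hand":1},{"travel":[-0.004,0.002,0.083],"turn":[0,-0.009,0],"hand":1},{"travel":[-0.004,0.002,0.093],"turn":[0,-0.009,0],"hand":1},{"travel":[-0.004,0.002,0.093],"turn":[0,-0.009,0],"hand":1},{"travel":[-0.004,0.002,0.093],"turn":[0,-0.009,0],"hand":1},{"travel":[-0.004,0.002,0.093],"turn":[0,-0.009,0],"hand":0.2},{"travel":[-0.004,0.002,0.093],"turn":[0,-0.009,0],"hand":0.2},{"travel":[-0.004,0.002,0.093],"turn":[0,-0.009,0],"hand":0.2},{"travel":[-0.004,0.002,0.093],"turn":[0,-0.009,0],"hand":0.2},{"travel":[-0.004,0.002,0.093],"turn":[0,-0.009,0],"hand":0.2},{"travel":[-0.004,0.002,0.093],"turn":[0,-0.009,0],"hand":0.2},{"travel":[-0.004,0.002,0.093],"turn":[0,-0.009,0],"hand":0.2},{"travel":[-0.004,0.002,0.093],"turn":[0,-0.009,0],"hand":0.2},{"travel":[-0.004,0.002,0.093],"turn":[0,-0.009,0],"hand":0.2}]' 40
python3 -m pendant '[{"travel":[0,0,-0.03],"turn":[0,0,0],"hand":0.2},{"travel":[0,0,-0.07],"turn":[0,0,0],"hand":0.2},{"travel":[0,0,-0.11],"turn":[0,0,0],"hand":0.2},{"travel":[0,0,-0.15],"turn":[0,0,0],"hand":0.2},{"travel":[0,0,-0.15],"turn":[0,0,0],"hand":0.2},{"travel":[0,0,-0.15],"turn":[0,0,0],"hand":0.2}]'
python3 - <<'E'
from h import *
d=np.array([.989,-.147]);f=np.array([.6768,.1068])
t=f-d*(.0405-.010);print(t);go(*t,.05,171.55)
E
```

```text
time: 17.5
tcp_pos: [0.4574, 0.3067, 0.0065]
ee_rot: [179.9, 0.2, -179.8]
ft_force: [-1.3, -0.9, 8.2]
grip_width: 0.0308
grip_force: 39.4
time: 18.0
tcp_pos: [0.4579, 0.3073, 0.1585]
ee_rot: [179.8, 0.4, -179.8]
ft_force: [-0.7, -0.3, -2.5]
grip_width: 0.0306
grip_force: 40.7
[0.6466355 0.1112835]
travel [-0.1871, -0.1973, 0.1089] turn [0.0049, 0.0067, 0.1517]
```

```bash
python3 -m pendant '[{"travel":[-0.187,-0.197,0],"turn":[0,0,0.152],"hand":0.2},{"travel":[-0.187,-0.197,0],"turn":[0,0,0.152],"hand":0.2},{"travel":[-0.187,-0.197,0],"turn":[0,0,0.152],"hand":0.2},{"travel":[-0.187,-0.197,0],"turn":[0,0,0.152],"hand":0.2},{"travel":[-0.187,-0.197,0],"turn":[0,0,0.152],"hand":0.2},{"travel":[-0.187,-0.197,0],"turn":[0,0,0.152],"hand":0.2},{"travel":[-0.187,-0.197,0],"turn":[0,0,0.152],"hand":0.2},{"travel":[-0.187,-0.197,0],"turn":[0,0,0.152],"hand":0.2},{"travel":[-0.187,-0.197,0],"turn":[0,0,0.152],"hand":0.2},{"travel":[-0.187,-0.197,0],"turn":[0,0,0.152],"hand":0.2},{"travel":[-0.187,-0.197,0.04],"turn":[0,0,0.152],"hand":0.2},{"travel":[-0.187,-0.197,0.08],"turn":[0,0,0.152],"hand":0.2},{"travel":[-0.187,-0.197,0.109],"turn":[0,0,0.152],"hand":0.2},{"travel":[-0.187,-0.197,0.109],"turn":[0,0,0.152],"hand":0.2},{"travel":[-0.187,-0.197,0.109],"turn":[0,0,0.152],"hand":0.2}]'
python3 - <<'E'
from h import *
go(.6466,.1113,.0175,171.55)
s=ctrl.read_camera("scene");p=ctrl.read_camera("top")
cv2.imwrite("pics/h3.png",np.hstack([crop(p,360,212,32,32,6),crop(s,330,230,32,32,6)]))
E
```

```text
time: 19.25
tcp_pos: [0.6427, 0.1115, 0.046]
ee_rot: [180.0, -0.1, 171.6]
ft_force: [0.9, -0.8, 1.3]
grip_width: 0.0305
grip_force: 40.6
travel [-0.0039, 0.0003, 0.0285] turn [0.0002, -0.0011, 0.0016]
```

View pics/h3.png

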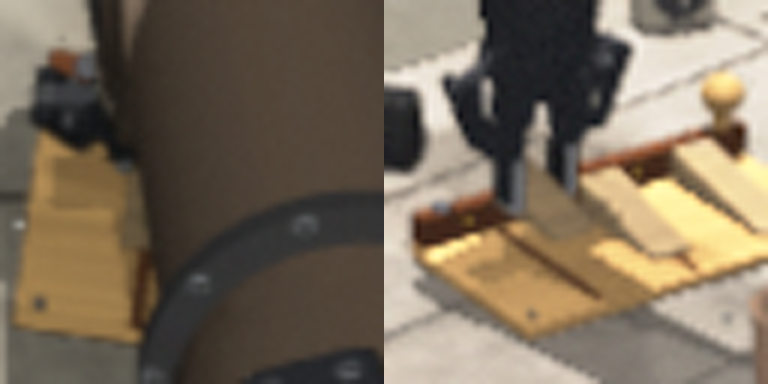

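```bash
python3 -m pendant '[{"travel":[-0.004,0,0.012],"turn":[0,0,0],"hand":0.2},{"travel":[-0.004,0,0.018],"turn":[0,0,0],"hand":0.2},{"travel":[-0.004,0,0.024],"turn":[0,0,0],"hand":0.2},{"travel":[-0.004,0,0.029],"turn":[0,0,0],"hand":0.2},{"travel":[-0.004,0,0.029],"turn":[0,0,0],"hand":0.2},{"travel":[-0.004,0,0.029],"turn":[0,0,0],"hand":0.2}]'
python3 -m pendant '[{"travel":[0,0,0],"turn":[0,0,0],"hand":0.6},{"travel":[0,0,0],"turn":[0,0,0],"hand":0.6},{"travel":[0,0,0],"turn":[0,0,0],"hand":0.6},{"travel":[0,0,0],"turn":[0,0,0],"hand":0.6},{"travel":[0,0,-0.02],"turn":[0,0,0],"hand":0.6},{"travel":[0,0,-0.05],"turn":[0,0,0],"hand":0.6},{"travel":[0,0,-0.09],"turn":[0,0,0],"hand":0.6},{"travel":[0,0,-0.13],"turn":[0,0,0],"hand":0.6},{"travel":[0,0,-0.16],"turn":[0,0,0],"hand":0.6},{"travel":[0,-0.04,-0.16],"turn":[0,0,0],"hand":0.6},{"travel":[0,-0.3,-0.16],"turn":[0,0,0],"hand":0.6},{"travel":[0,-0.3,-0.16],"turn":[0,0,0],"hand":0.6},{"travel":[0,-0.3,-0.16],"turn":[0,0,0],"hand":0.6},{"travel":[0,-0.3,-0.16],"turn":[0,0,0],"hand":0.6},{"travel":[0,-0.3,-0.16],"turn":[0,0,0],"hand":0.6},{"travel":[0,-0.3,-0.16],"turn":[0,0,0],"hand":0.6},{"travel":[0,-0.3,-0.16],"turn":[0,0,0],"hand":0.6},{"travel":[0,-0.3,-0.16],"turn":[0,0,0],"hand":0.6}]'
python3 - <<'E'
from h import *
s=ctrl.read_camera("scene");p=ctrl.read_camera("top")
cv2.imwrite("pics/f.png",np.hstack([crop(p,375,222,50,46,4),crop(s,345,235,50,46,4)]))
# model overlay prediction: thin-end corners if perfectly placed (gap 6)
E
```

```text
time: 19.85
tcp_pos: [0.6485, 0.1094, 0.0178]
ee_rot: [180.0, 0.1, 171.5]
ft_force: [-0.4, -0.3, 0.4]
grip_width: 0.0307
grip_force: 40.7
time: 21.35
tcp_pos: [0.6024, -0.1934, 0.1784]
ee_rot: [-179.9, 0.2, 171.1]
ft_force: [-0.3, 0.2, -0.2]
grip_width: 0.0512
grip_force: 0.0
```

View pics/f.png

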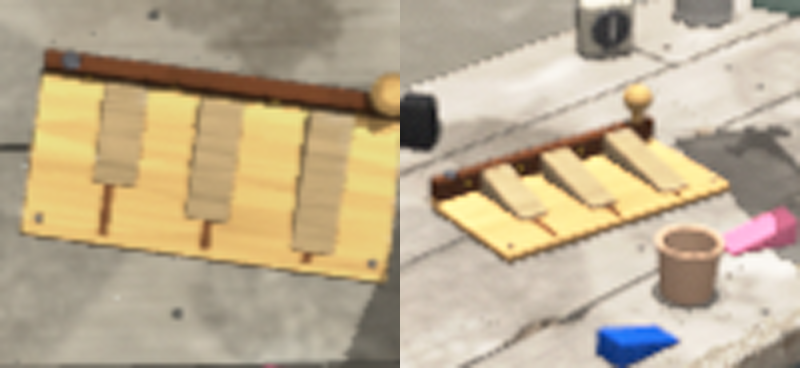

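```bash
python3 - <<'E'
from h import *
p=ctrl.read_camera("top")
d=np.array([.989,-.147]);n=np.array([.147,.989])
for nm,f,L,c in(("w3",(.6768,.1068),.07,[(93,182),(133,187)]),("w1",(.6654,.0326),.085,[(186,216),(227,222)]),("w2",(.6541,-.0416),.1,[(291,249),(332,255)])):
    q=onz(p,(np.array(c)+.5)/4-.5+[325,176],.012).mean(0)-f
    print(nm,"gap",round(-q@d-L,4),"lat",round(q@n,4))
E
```

```text
w3 gap 0.0034 lat -0.0031
w1 gap 0.0046 lat 0.001
w2 gap 0.0036 lat -0.0028
```

All three sit within tolerance, so I'm handing the job in.

```bash
python3 -c "
from bench import ctrl
print(ctrl.finish_job())"
```

```text
the job is handed in; nothing more can be done
None
```

The job is handed in, though no verdict came back. All three wedges lie flat on their strips: longest at the knob end, middle one in the middle, shortest on the far strip. Their thick ends are about 3–5 mm from the rail and they sit within about 3 mm of centre, measured from the last top view. I kept the arm clear of the cup and cone pack throughout.

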